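Hand a bracket over from one locking clamp to the other

ROBOT

A 6-joint arm with a two-finger parallel gripper is mounted at the origin on the work surface. World frame = base frame: x ahead of the robot, y to its left, z up, the work surface at z = 0. Lengths are in m, angles in degrees, forces in N, time in s.
With the tool pointing down it reaches from about 0.35 to 0.875 m from the base axis. Payload 4.2 kg.
Tool frame: the origin (TCP) lies on the centre line of the jaws, within the pads' length; the fingertips stand 19 mm ahead of it and the grasp point (between the pads) is the TCP; x points along the fingers, y is the direction in which the jaws open and shut, and the axes are right-handed (so a half turn about x gives the same grasp; the last joint's range is limited). The gripper opens to 87 mm and grips with 3 to 60 N. Pads are 19 mm wide; open, the fingers measure 117 mm over their backs; the gripper's body (75 mm by 190 mm) begins 51 mm behind the grasp point.
Start: joints at [79.847, 22.042, 0.453, 0, -68.411, -14.817], TCP at [0.264, 0.567, 0.208] pointing down, gripper open.
Joint ranges: [-179.83, 179.83], [-69.29, 118.12], [-61.27, 80.66], [-181.25, 117.63], [-171.15, -9.14], [-177.46, 177.46]. Speed limits (degrees/s): [159.86, 159.86, 180, 180, 180, 180].

INTERFACE

Orientations are given as a 3x3 rotation matrix whose columns are the frame's x, y, z axes.
In Python, from station import * gives the robot as it stands.
- The arm moves only by the shell command python3 -m creep 'ROWS'. ROWS is JSON, a list of rows, each a list of 5 numbers: the opening, from 0 (shut) to 1 (fully open), then the shift along the world's x, y, z in mm, then the turn about the world's z in rad. In form: [[jaw, x, y, z, turn], ...]. A call has exactly 8 rows; each row is the pose to reach, as a shift and turn from the pose measured when the call began; what a row does not reach only later rows make up. A row lasts 1/10 s, in which the tool goes at most 50 mm and 8.59 degrees, less where a joint would pass 70% of its speed; a pose out of reach is approached as far as the arm can. A call with a gripper value outside its range is refused whole. The fingers move at their own pace and stop on an object; the grip force is fixed at half the most. Time passes only in rows, so rows that repeat a pose let the fingers close, or fill a call up. It gives the time, the measured TCP pose, the force and the opening at its end, in the units of the state.
- sense(): the state, without advancing time (a new reading comes with each control period).
- capture(name): name is "scene" or "side" or "wrist"; returns a dict with "image" (480x640x3 uint8, blue, green, red), "z_map" (480x640 float32, m along the optical axis (not along the pixel's ray), 0 where there is no reading), "mtx" (3x3 intrinsics, pixels), "eye" and "attitude" of the camera in the world. Camera axes: x right, y up, looking along -z (the intrinsics and any distortion apply to the point x, -y, -z); pixel columns grow to the right and rows downward; lengths in m; the calibration is good to about 2 mm. A picture is of the moment at which its call begins.
- finish_job(): hands the job in, once; it reports no verdict.
Trained networks look in a picture, given as the dict that the camera call returned (one of the last four; its "shot" number tells which), for a name from the list of things; names that differ only in an ending like _2 or _b are one class to them, and where a whole thing is asked for, a point or a joint stands for the part that bears it (a point fixed in the world has none). Each returns a list of dicts, best first, with "confidence" (0 to 1); they miss things now and then, are a little off and sometimes report something else, mostly with a low value. They report only what shows in the picture. A call takes as long as a camera call. They do not tell look-alikes from the thing itself.
- look_for(picture, thing): "box" ([left, top, right, bottom] in pixels, round what is visible of it).
- mark_of(picture, thing): "centre" ([column, row] in pixels: a listed point, or the origin of a listed thing).
The state is a dict: "time_s": time; "joints": joint angles; "joint_velocities": joint speeds; "effort": joint torques, N m; "tcp_pos": TCP position; "ee_rot": TCP orientation; "wrist_force": force on the tool from outside, world axes, zero at the start; "moment": the same for the moment, N m; "gripper_width": opening from 0.0 (shut) to 1.0 (fully open).
Only numpy, scipy, OpenCV 4.12 (cv2) and the standard library are available. Lean on these libraries where they do the work, as an engineer would, in place of code of your own. Each camera call takes 0.05 s, during which the arm holds its last target.

TASK

The steel bracket on the fixture plate is held by one locking clamp only, and that end has to be cleared for grinding. Without letting the bracket come loose or shift, first press down the raised handle of the other, open clamp until it snaps over centre and locks on the bracket; then free the first clamp with its release lever, the small upright tab on its flat-lying handle, by flicking it towards the jaw so that the clamp springs wide open. Leave the second clamp locked and leave the grinder, the plywood offcut and the hammer where they are.

Things in the scene. Friction and masses are not known exactly. Their poses are not given: they have to be found in the camera images.
- clamp_a: Locking clamp that is LOCKED on the bracket at the start (handle lying flat). Steel base 122 x 46 mm with two upright cheeks up to 87 mm high, bolted to the fixture plate; cannot move. Which side it is on varies. Origin: centre of its underside, on the plate's top (12 mm above the table). Its +x points from the handle side to the jaw and bracket; +z up; y is across. The jaw's pressure pad comes down at x = 85 mm. Handle pivot (axis y) at x = -45, z = 75 mm.
- clamp_b: The second locking clamp, same build and same frame as clamp_a, OPEN at the start: its handle stands raised and its jaw is lifted. About 150 mm from clamp_a, parallel to it, both on the robot's side of the bracket with the handles towards the robot.
- handle_a (a joint): Handle angle of clamp_a, rad: 0 = fully open (handle rises 63 degrees above level, towards -x of the clamp), 0.95 = dead centre, 1.10 = locked against its stop (handle level). Handle: flat bar reaching 120 mm from its pivot to -x, black grip on the outer 70 mm (26 mm wide, 12 mm thick, centred on the pivot line). Below dead centre a spring drives it open, past it the clamp holds itself (about 4 N at the handle's end). Starts at 1.10.
- handle_b (a joint): Handle angle of clamp_b, same meaning as handle_a. Starts at 0. Closing it takes up to about 7 N pressed at 100 mm from the pivot, most just before dead centre.
- release_a (a joint): Release lever of clamp_a, rad: 0 = at rest (sprung), 0.6 = fully flicked. Its top is pushed towards the clamp's +x (jaw side), 5 to 10 N near its top; beyond about 0.25 it has driven the handle back through dead centre and the handle springs up open, as far as whatever is above it lets it (so back off upwards).
- handle_a_end (a point): Outer end of clamp_a's handle, mid-thickness.
- handle_b_end (a point): Outer end of clamp_b's handle, mid-thickness.
- release_a_tip (a point): Top of clamp_a's release lever, with a round bead 8 mm thick. The lever is a steel tab 24 mm wide, 5 mm thick, 50 mm long standing on the handle, hinged (axis y) on its top face 48 mm from the handle's pivot; with the handle level it leans 0.2 rad back towards the handle's end.
- bracket: Loose workpiece: steel flat bar 40 x 200 x 10 mm with an upright lug 36 x 8 x 36 mm in its middle, about 0.65 kg. It lies on a 20 mm high rail on the fixture plate, long axis (its y) across both clamps. Origin: centre of its underside, 32 mm above the plate.
- fixture: Fixed dark steel plate 250 x 260 x 12 mm with the rail, carrying clamps and bracket. Origin: on the table, near its centre; +x from the handles to the bracket.
- grinder: Bystander: yellow angle grinder, about 290 mm long and 80 mm high. Origin: centre of its underside.
- offcut: Bystander: plywood offcut 150 x 90 x 25 mm. Origin: centre of its underside.
- hammer: Bystander: hammer about 270 mm long, lying on the table to the right of the fixture. Origin: about its middle, on the table.
Not all that is in view belongs to the job. What is shaped like the bracket but yellow is not meant.

How it is judged:
By the outcome, as a careful person would: the job done as asked, in the order asked, and still so for the second after the job is handed in, with the robot touching nothing.
It also fails if it takes over 51 s, if anything falls off the work surface, if the arm or the gripper's body presses on something with over 40 N, if the wrist force passes 120 N, or if a joint passes its speed limit or range.

## Working session

There is one attempt and no reset: what is moved stays moved. The work goes in short steps, Python scripts to look and compute and a shell command to move; the robot and the scene stay as the last step left them, time stands still between calls to the robot, and variables do not carry over. Pictures are saved under pics/ and viewed, and the job is handed in when it is done.

```bash
mkdir -p pics; ls; cat > h.py <<'E'
from station import *
import numpy as np, cv2
def world(p,u,v,z=None,r=2):
    K=p["mtx"];K=np.array(K)
    if z is None:
        w=p["z_map"][int(v)-r:int(v)+r+1,int(u)-r:int(u)+r+1];w=w[w>0];z=np.median(w) if w.size else np.nan
    x=(u-K[0,2])/K[0,0]*z;y=(v-K[1,2])/K[1,1]*z
    return np.array(p["eye"])+np.array(p["attitude"])@np.array([x,-y,-z])
E
python3 - <<'E'
from h import *
s=sense();print(s["time_s"],s["tcp_pos"],np.round(s["ee_rot"],3).tolist(),s["wrist_force"])
for n in ["scene","side"]:
    p=capture(n);cv2.imwrite(f"pics/{n}0.png",p["image"]);print(n,p["eye"],[k for k in p if k not in("image","z_map")])
    for t in ["clamp_a","handle_a_end","release_a_tip","bracket","fixture","grinder","offcut","hammer"]:
        for d in mark_of(p,t)[:3]:
            print(t,np.round(d["centre"]),round(d["confidence"],2),np.round(world(p,*d["centre"]),3))
E
```

```text
pics
0.0 [0.26352851 0.56603056 0.20734209] [[-0.001, -0.422, -0.906], [-0.002, -0.906, 0.422], [-1.0, 0.002, -0.0]] [-0.01733835  0.60069081 -0.8351216 ]
scene [1.19792524 0.02045872 0.99445828] ['mtx', 'eye', 'attitude', 'shot']
clamp_a [271. 295.] 0.95 [ 0.601 -0.118  0.027]
clamp_a [337. 310.] 0.81 [0.639 0.045 0.023]
handle_a_end [350. 239.] 0.87 [0.474 0.076 0.094]
release_a_tip [343. 247.] 0.67 [0.533 0.057 0.138]
bracket [354. 219.] 0.68 [0.338 0.096 0.015]
bracket [296. 329.] 0.64 [ 0.704 -0.05   0.048]
fixture [304. 320.] 0.92 [ 0.66  -0.035  0.013]
grinder [489. 302.] 0.82 [0.619 0.412 0.033]
offcut [148. 308.] 0.71 [ 0.641 -0.415  0.026]
hammer [178. 244.] 0.74 [ 0.437 -0.385  0.022]
side [ 0.00574195 -0.59897852  0.92436408] ['mtx', 'eye', 'attitude', 'shot']
clamp_a [373. 282.] 0.64 [ 0.576 -0.13   0.055]
clamp_a [345. 247.] 0.58 [0.624 0.017 0.028]
clamp_a [286. 250.] 0.34 [0.516 0.13  0.003]
handle_a_end [286. 248.] 0.68 [0.474 0.067 0.088]
handle_a_end [485. 365.] 0.46 [ 0.61  -0.43   0.023]
handle_a_end [338. 248.] 0.39 [0.6   0.019 0.041]
release_a_tip [304. 223.] 0.64 [0.62  0.179 0.002]
bracket [239. 294.] 0.71 [0.331 0.074 0.025]
bracket [385. 247.] 0.68 [ 0.692 -0.062  0.042]
fixture [370. 260.] 0.88 [ 0.653 -0.048  0.011]
fixture [374. 287.] 0.28 [ 0.58  -0.133  0.036]
grinder [243. 186.] 0.78 [0.56  0.384 0.046]
offcut [484. 367.] 0.97 [ 0.606 -0.431  0.024]
hammer [410. 413.] 0.57 [ 0.412 -0.394  0.023]
hammer [244. 187.] 0.32 [0.56  0.381 0.042]
```

View pics/scene0.png

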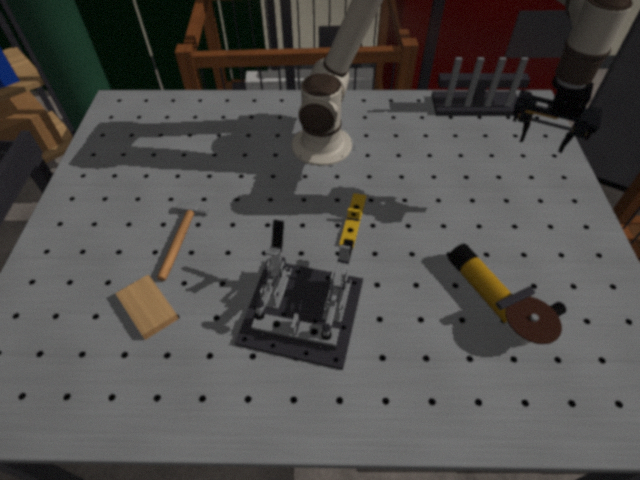

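View pics/side0.png

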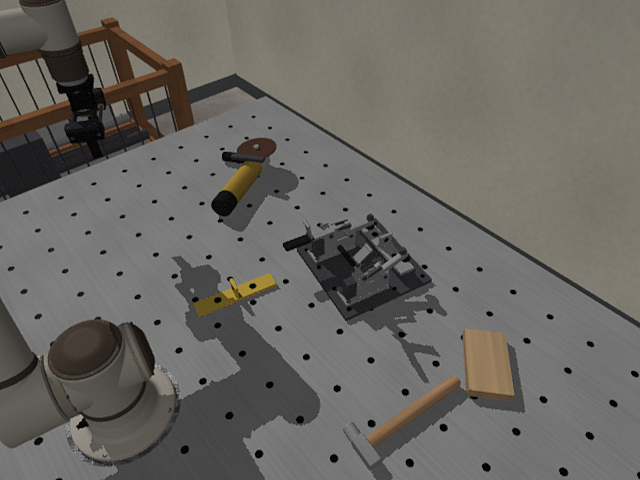

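```bash
python3 - <<'E'
import cv2
a=cv2.imread("pics/scene0.png")[190:370,230:400];b=cv2.imread("pics/side0.png")[180:330,220:440]
cv2.imwrite("pics/c1.png",cv2.resize(a,None,fx=3.3,fy=3.3,interpolation=2));cv2.imwrite("pics/c2.png",cv2.resize(b,None,fx=3.5,fy=3.5,interpolation=2))
E
```

```text
(no output)
```

View pics/c1.png

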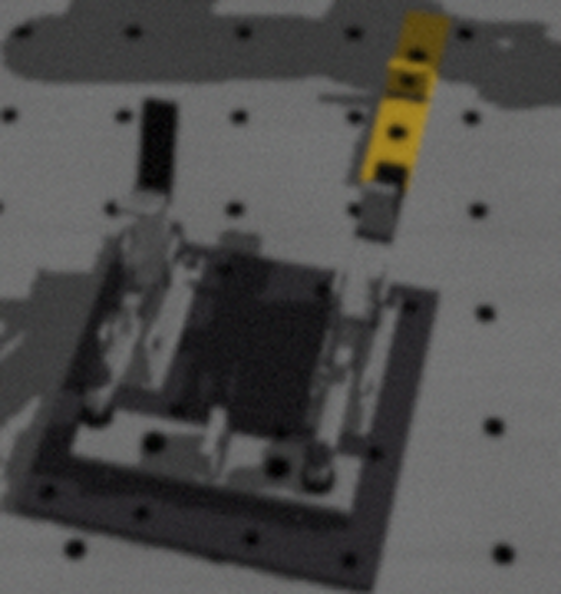

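View pics/c2.png

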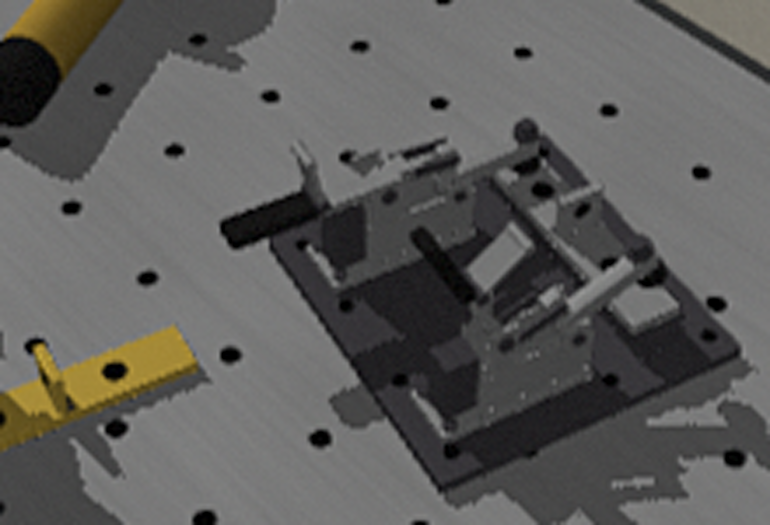

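The scene shows clamp_a (locked, flat handle, upright tab) on the robot's left: scene (350,239), side (286,248). clamp_b, with its raised black handle, is on the right: scene (277,235), side about (343,245).

Possible confusions:
- **Handles:** the two handles could be swapped. The one lying flat with the tab is a.
- **Bracket:** the yellow bar at scene (354,219) looks like the bracket. The grey one at (296,329) is the real bracket.

Next I'll work out the geometry.

```bash
cat >> h.py <<'E'
def cloud(p):
    K=np.array(p["mtx"]);z=p["z_map"];v,u=np.mgrid[0:480,0:640]
    c=np.stack([(u-K[0,2])/K[0,0]*z,-(v-K[1,2])/K[1,1]*z,-z],-1)
    W=c@np.array(p["attitude"]).T+np.array(p["eye"]);W[z==0]=np.nan
    return W
E
python3 - <<'E'
from h import *
for n in ["scene","side"]:
    p=capture(n);W=cloud(p);I=p["image"].astype(int)
    R=(W[...,0]>.44)&(W[...,0]<.85)&(abs(W[...,1]+.04)<.22)
    pl=R&(W[...,2]>.008)&(W[...,2]<.2)&(W[...,0]>.53)
    P=W[pl][:,:2].astype(np.float32);c=cv2.minAreaRect((P*1000))
    print(n,"rect",c)
    # dark grips
    dark=(I.max(-1)<45)
    for nm,m in [("gripA",R&dark&(W[...,2]>.075)&(W[...,2]<.105)&(W[...,0]<.56)&(W[...,1]>0)),("gripB",R&dark&(W[...,2]>.12)&(W[...,1]<-.02))]:
        Q=W[m]; print(nm,len(Q)); 
        if len(Q)>5: print(np.round(Q.min(0),3),np.round(Q.max(0),3),np.round(np.median(Q,0),3))
    m=R&(W[...,2]>.115)&(W[...,1]>0)&(W[...,0]<.58);Q=W[m];print("lever",len(Q));
    if len(Q): print(np.round(Q[np.argsort(-Q[:,2])][:8],3))
    m=R&(W[...,2]>.115)&(W[...,1]<-.05)&(W[...,0]>.6);Q=W[m];print("jawB",len(Q));
    if len(Q): print(np.round(Q[np.argsort(-Q[:,2])][:4],3))
E
```

```text
scene rect ((682.0028076171875, -14.80780029296875), (364.0390930175781, 303.7715759277344), 89.94915008544922)
gripA 56
[0.476 0.049 0.091] [0.55  0.082 0.101] [0.49  0.072 0.095]
gripB 254
[ 0.501 -0.111  0.138] [ 0.537 -0.084  0.197] [ 0.52  -0.097  0.17 ]
lever 100
[[0.532 0.05  0.143]
 [0.532 0.062 0.143]
 [0.531 0.06  0.142]
 [0.531 0.057 0.142]
 [0.534 0.06  0.142]
 [0.537 0.062 0.142]
 [0.534 0.071 0.142]
 [0.537 0.06  0.142]]
jawB 0
side rect ((630.167724609375, -43.504791259765625), (262.33447265625, 251.96730041503906), 77.05475616455078)
gripA 251
[0.47  0.043 0.081] [0.558 0.084 0.096] [0.506 0.062 0.091]
gripB 165
[ 0.495 -0.122  0.132] [ 0.572 -0.083  0.196] [ 0.509 -0.108  0.172]
lever 48
[[0.534 0.059 0.14 ]
 [0.532 0.048 0.139]
 [0.528 0.051 0.139]
 [0.535 0.064 0.139]
 [0.531 0.059 0.139]
 [0.526 0.049 0.139]
 [0.535 0.071 0.138]
 [0.537 0.07  0.138]]
jawB 0
```

```bash
python3 -m creep '[[0,0,0,40,0.03],[0,5,-15,80,0.08],[0,20,-50,95,0.13],[0,38,-94,95,0.17],[0,56,-138,95,0.21],[0,74,-182,95,0.21],[0,92,-226,95,0.21],[0,110,-270,95,0.21]]'; python3 -m creep '[[0,18,-44,0,0],[0,36,-88,0,0],[0,54,-132,0,0],[0,72,-176,0,0],[0,90,-220,0,0],[0,108,-264,0,0],[0,126,-308,0,0],[0,144,-352,0,0]]'
```

```text
time_s: 1.8
tcp_pos: [0.3741, 0.2947, 0.3038]
ee_rot: [[0.001, -0.223, -0.975], [0.001, -0.975, 0.223], [-1.0, -0.001, -0.0]]
wrist_force: [0.7, 0.7, 0.0]
gripper_width: 0.356
time_s: 2.6
tcp_pos: [0.5184, -0.0593, 0.3042]
ee_rot: [[0.001, -0.223, -0.975], [0.001, -0.975, 0.223], [-1.0, -0.001, -0.001]]
wrist_force: [1.0, 0.5, -0.4]
gripper_width: 0.003
```

```bash
python3 - <<'E'
from h import *
p=capture("wrist");cv2.imwrite("pics/w1.png",p["image"]);W=cloud(p);print(p["eye"])
for t in ["handle_b_end","release_a_tip"]:
    for d in mark_of(p,t)[:3]: print(t,np.round(d["centre"]),round(d["confidence"],2),np.round(world(p,*d["centre"]),4))
dark=p["image"].max(-1)<50
m=dark&(W[...,2]>.13)&(W[...,2]<.2)&(W[...,0]<.58)
Q=W[m];print(len(Q))
e=np.array([.9746,-.224]);f=np.array([.224,.9746])
if len(Q):
  s=Q[:,:2]@e;y=Q[:,:2]@f
  for a in np.arange(.13,.2,.01):
    k=(Q[:,2]>a)&(Q[:,2]<a+.01)
    if k.sum()>3: print(round(a,3),k.sum(),np.round([s[k].min(),s[k].max(),y[k].min(),y[k].max()],4))
print("expected pivot s,y",np.array([.556,-.105])@e,np.array([.556,-.105])@f)
E
```

```text
[ 0.59222479 -0.07586246  0.48064115]
handle_b_end [370. 237.] 0.8 [ 0.5004 -0.0914  0.1941]
release_a_tip [182. 221.] 0.76 [0.5335 0.0615 0.1402]
0
expected pivot s,y 0.5653976000000001 0.02221100000000002
```

View pics/w1.png

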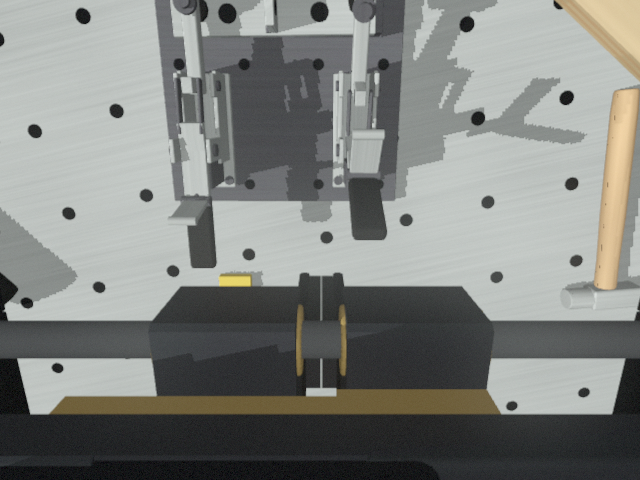

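The wrist view shows handle_b's raised grip at (368,210) with its end at row 237. A second release tab stands on clamp_b at (367,140). Clamp_a's tab is at (190,212). All of this fits the computed geometry.

```bash
python3 -m creep '[[0,8,-20,0,0],[0,16,-41,0,0],[0,16,-41,-30,0],[0,16,-41,-60,0],[0,16,-41,-80,0],[0,16,-41,-95,0],[0,16,-41,-95,0],[0,16,-41,-95,0]]' && python3 - <<'E'
from h import *
p=capture("side");cv2.imwrite("pics/s2.png",cv2.resize(p["image"][150:330,200:440],None,fx=3.3,fy=3.3,interpolation=2))
E
```

```text
time_s: 3.55
tcp_pos: [0.5347, -0.1, 0.2089]
ee_rot: [[0.0, -0.227, -0.974], [0.0, -0.974, 0.227], [-1.0, -0.0, -0.0]]
wrist_force: [0.6, -0.3, -0.1]
gripper_width: 0.007
```

View pics/s2.png

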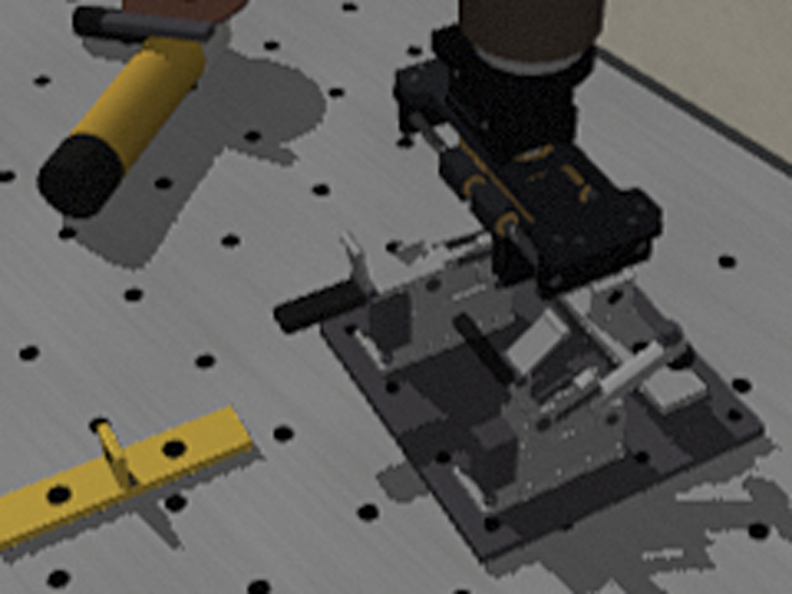

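```bash
python3 - <<'E'
from h import *
p=capture("side");K=np.array(p["mtx"])
def pr(X):
    c=np.array(p["attitude"]).T@(np.array(X)-p["eye"]);return np.array([K[0,0]*c[0]/-c[2]+K[0,2],-K[1,1]*c[1]/-c[2]+K[1,2]])
for X in [(.5347,-.1,.190),(.502,-.092,.194),(.535,.058,.142),(.474,.07,.087)]:
    q=pr(X);print(X,q.round(),((q-[200,150])*3.3).round())
E
```

```text
(0.5347, -0.1, 0.19) [354. 244.] [508. 309.]
(0.502, -0.092, 0.194) [340. 248.] [464. 322.]
(0.535, 0.058, 0.142) [307. 222.] [355. 239.]
(0.474, 0.07, 0.087) [286. 248.] [282. 323.]
```

```bash
python3 - <<'E'
from h import *
p=capture("side");a=p["image"][215:270,310:390].astype(float);a=np.clip((a/255)**.5*255*1.3,0,255).astype(np.uint8)
cv2.imwrite("pics/s3.png",cv2.resize(a,None,fx=9,fy=9,interpolation=0))
q=capture("scene");a=q["image"][180:330,230:380].astype(float);a=np.clip((a/255)**.5*255*1.2,0,255).astype(np.uint8)
cv2.imwrite("pics/s4.png",cv2.resize(a,None,fx=4,fy=4,interpolation=2))
E
```

```text
(no output)
```

View pics/s3.png

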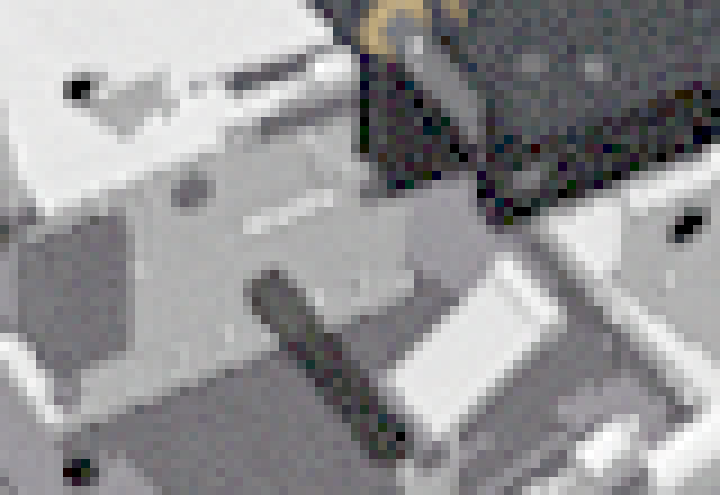

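View pics/s4.png

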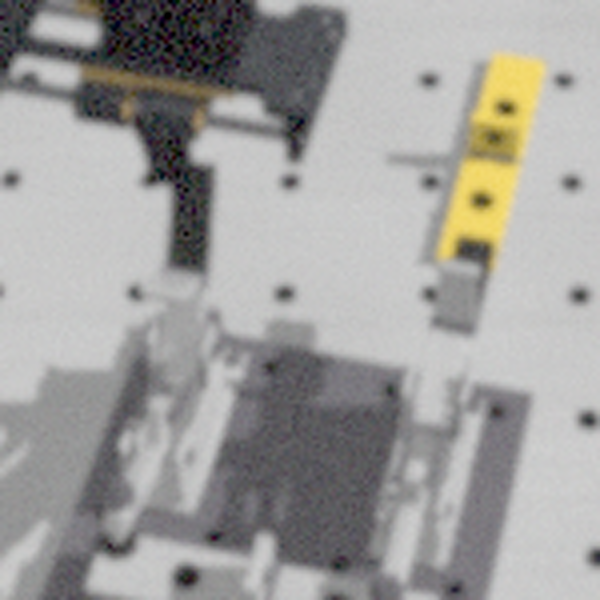

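```bash
python3 - <<'E'
from h import *
for n in ["side","scene"]:
    p=capture(n);W=cloud(p);I=p["image"].max(-1)
    m=(np.linalg.norm(W[...,:2]-np.array([.5347,-.1]),axis=-1)<.03)&(W[...,2]<.26)&(W[...,2]>.165)&(I<60)
    v,u=np.nonzero(m);Q=W[m];o=np.argsort(Q[:,2])[:40:3]
    print(n,len(Q));print(np.c_[u[o],v[o],Q[o].round(4)])
E
```

```text
side 158
[[ 3.490e+02  2.590e+02  5.115e-01 -1.099e-01  1.658e-01]
 [ 3.500e+02  2.560e+02  5.182e-01 -1.059e-01  1.673e-01]
 [ 3.480e+02  2.580e+02  5.100e-01 -1.081e-01  1.686e-01]
 [ 3.490e+02  2.550e+02  5.150e-01 -1.059e-01  1.727e-01]
 [ 3.480e+02  2.570e+02  5.075e-01 -1.104e-01  1.754e-01]
 [ 3.480e+02  2.550e+02  5.087e-01 -1.090e-01  1.796e-01]
 [ 3.470e+02  2.530e+02  5.073e-01 -1.071e-01  1.853e-01]
 [ 3.450e+02  2.500e+02  5.071e-01 -1.009e-01  1.899e-01]
 [ 3.420e+02  2.460e+02  5.075e-01 -9.090e-02  1.940e-01]
 [ 3.520e+02  2.350e+02  5.259e-01 -1.008e-01  2.223e-01]
 [ 3.510e+02  2.340e+02  5.261e-01 -9.750e-02  2.226e-01]
 [ 3.540e+02  2.370e+02  5.240e-01 -1.087e-01  2.235e-01]
 [ 3.560e+02  2.360e+02  5.275e-01 -1.109e-01  2.258e-01]
 [ 3.520e+02  2.340e+02  5.252e-01 -1.013e-01  2.260e-01]]
scene 238
[[ 2.760e+02  2.350e+02  5.205e-01 -1.001e-01  1.650e-01]
 [ 2.750e+02  2.360e+02  5.237e-01 -1.021e-01  1.653e-01]
 [ 2.790e+02  2.360e+02  5.242e-01 -9.270e-02  1.659e-01]
 [ 2.790e+02  2.340e+02  5.201e-01 -9.280e-02  1.683e-01]
 [ 2.810e+02  2.330e+02  5.174e-01 -8.820e-02  1.688e-01]
 [ 2.810e+02  2.340e+02  5.207e-01 -8.800e-02  1.691e-01]
 [ 2.760e+02  2.330e+02  5.181e-01 -9.990e-02  1.695e-01]
 [ 2.800e+02  2.350e+02  5.243e-01 -9.000e-02  1.697e-01]
 [ 2.770e+02  2.350e+02  5.245e-01 -9.700e-02  1.699e-01]
 [ 2.750e+02  2.330e+02  5.191e-01 -1.020e-01  1.707e-01]
 [ 2.770e+02  2.330e+02  5.205e-01 -9.710e-02  1.725e-01]
 [ 2.740e+02  2.320e+02  5.177e-01 -1.043e-01  1.726e-01]
 [ 2.780e+02  2.330e+02  5.211e-01 -9.470e-02  1.731e-01]
 [ 2.800e+02  2.320e+02  5.182e-01 -9.020e-02  1.734e-01]]
```

```bash
python3 - <<'E'
from h import *
p=capture("side");W=cloud(p)
for v in range(234,250,2): print(v,[(u,*(W[v,u]*1000).round().astype(int)) for u in (352,356,359,362)])
E
```

```text
234 [(352, np.int64(524), np.int64(-102), np.int64(227)), (356, np.int64(530), np.int64(-108), np.int64(228)), (359, np.int64(534), np.int64(-113), np.int64(229)), (362, np.int64(543), np.int64(-113), np.int64(223))]
236 [(352, np.int64(644), np.int64(12), np.int64(59)), (356, np.int64(530), np.int64(-109), np.int64(223)), (359, np.int64(695), np.int64(34), np.int64(10)), (362, np.int64(700), np.int64(28), np.int64(11))]
238 [(352, np.int64(647), np.int64(15), np.int64(48)), (356, np.int64(683), np.int64(34), np.int64(11)), (359, np.int64(688), np.int64(28), np.int64(11)), (362, np.int64(697), np.int64(25), np.int64(8))]
240 [(352, np.int64(646), np.int64(14), np.int64(42)), (356, np.int64(678), np.int64(29), np.int64(10)), (359, np.int64(684), np.int64(24), np.int64(10)), (362, np.int64(689), np.int64(17), np.int64(11))]
242 [(352, np.int64(647), np.int64(14), np.int64(34)), (356, np.int64(670), np.int64(21), np.int64(14)), (359, np.int64(679), np.int64(18), np.int64(9)), (362, np.int64(683), np.int64(11), np.int64(12))]
244 [(352, np.int64(645), np.int64(12), np.int64(29)), (356, np.int64(666), np.int64(16), np.int64(12)), (359, np.int64(674), np.int64(13), np.int64(10)), (362, np.int64(-9223372036854775808), np.int64(-9223372036854775808), np.int64(-9223372036854775808))]
246 [(352, np.int64(646), np.int64(12), np.int64(22)), (356, np.int64(664), np.int64(14), np.int64(7)), (359, np.int64(667), np.int64(6), np.int64(11)), (362, np.int64(672), np.int64(0), np.int64(12))]
248 [(352, np.int64(646), np.int64(11), np.int64(15)), (356, np.int64(657), np.int64(7), np.int64(10)), (359, np.int64(662), np.int64(1), np.int64(12)), (362, np.int64(565), np.int64(-97), np.int64(154))]<stdin>:3: RuntimeWarning: invalid value encountered in cast
```

```bash
python3 - <<'E'
from h import *
s=sense();print(s["tcp_pos"],s["joints"])
p=capture("wrist");W=cloud(p);cv2.imwrite("pics/w2.png",p["image"]);print(p["eye"])
for v in range(264,400,12): print(v,[tuple(float(k) for k in (W[v,u]*1000).round()) for u in (308,316,326,336)])
for n in ("side","scene"):
    p=capture(n);W=cloud(p)
    m=(np.linalg.norm(W[...,:2]-np.array([.5347,-.1]),axis=-1)<.022)&(W[...,2]<.30)&(W[...,2]>.175)
    Q=W[m];print(n,np.histogram(Q[:,2],bins=np.arange(.175,.301,.01)))
E
```

```text
[ 0.5346423  -0.10069236  0.20877043] [ 6.39837794e+00  1.41382583e+01 -1.09695900e+01 -3.03784983e-02
 -6.48566872e+01  7.04252546e+01]
[ 0.60847204 -0.11760149  0.3851752 ]
264 [(527.0, -90.0, 158.0), (526.0, -95.0, 158.0), (524.0, -101.0, 157.0), (523.0, -107.0, 158.0)]
276 [(547.0, -97.0, 228.0), (545.0, -100.0, 224.0), (544.0, -105.0, 224.0), (544.0, -109.0, 227.0)]
288 [(545.0, -97.0, 236.0), (544.0, -100.0, 236.0), (543.0, -104.0, 236.0), (544.0, -108.0, 239.0)]
300 [(545.0, -98.0, 247.0), (544.0, -100.0, 246.0), (544.0, -104.0, 249.0), (544.0, -108.0, 251.0)]
312 [(545.0, -98.0, 257.0), (545.0, -101.0, 257.0), (544.0, -104.0, 258.0), (544.0, -108.0, 260.0)]
324 [(568.0, -105.0, 308.0), (567.0, -107.0, 307.0), (566.0, -109.0, 307.0), (566.0, -111.0, 308.0)]
336 [(566.0, -105.0, 310.0), (565.0, -106.0, 310.0), (565.0, -108.0, 310.0), (565.0, -110.0, 310.0)]
348 [(564.0, -104.0, 311.0), (563.0, -106.0, 311.0), (563.0, -108.0, 311.0), (562.0, -110.0, 311.0)]
360 [(536.0, -96.0, 272.0), (536.0, -99.0, 272.0), (535.0, -102.0, 272.0), (534.0, -105.0, 272.0)]
372 [(532.0, -95.0, 273.0), (531.0, -98.0, 272.0), (531.0, -101.0, 272.0), (530.0, -104.0, 272.0)]
384 [(527.0, -94.0, 272.0), (527.0, -97.0, 273.0), (526.0, -100.0, 272.0), (527.0, -103.0, 274.0)]
396 [(558.0, -103.0, 319.0), (558.0, -105.0, 319.0), (558.0, -107.0, 319.0), (558.0, -109.0, 319.0)]
side (array([ 0,  0,  0,  0, 15, 44, 37, 27, 16,  4,  0,  0]), array([0.175, 0.185, 0.195, 0.205, 0.215, 0.225, 0.235, 0.245, 0.255,
       0.265, 0.275, 0.285, 0.295]))
scene (array([23,  1,  0,  0,  1, 34, 30, 32, 33, 16,  3,  2]), array([0.175, 0.185, 0.195, 0.205, 0.215, 0.225, 0.235, 0.245, 0.255,
       0.265, 0.275, 0.285, 0.295]))
```

View pics/w2.png

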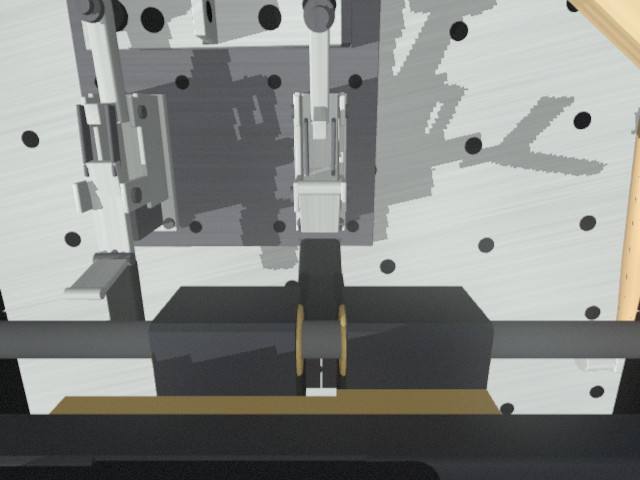

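```bash
python3 -m creep '[[0.5,0,0,10,0],[0.5,0,0,20,0],[0.5,0,0,20,0],[0.5,0,0,20,0],[0.5,0,0,20,0],[0.5,0,0,20,0],[0.5,0,0,20,0],[0.5,0,0,20,0]]' && python3 - <<'E'
from h import *
p=capture("wrist");W=cloud(p);cv2.imwrite("pics/w3.png",p["image"])
t=np.array([.5347,-.1]);e=np.array([.9746,-.224]);f=np.array([.224,.9746])
def rep(p,W):
    d=W[...,:2]-t;a=d@e;b=d@f
    for lo,hi in ((-.1,-.06),(-.06,-.04),(-.04,-.02),(-.02,-.005),(-.005,.005),(.005,.02),(.02,.04),(.04,.06),(.06,.1)):
        m=(abs(a)<.06)&(b>lo)&(b<hi)&(W[...,2]>.2)&(W[...,2]<.33)
        if m.sum()>5: print(lo,hi,m.sum(),"zmin",np.percentile(W[m][:,2],[0,5,20]).round(3),"a",np.percentile(a[m],[2,98]).round(3))
print("wrist");rep(p,W)
p=capture("side");W=cloud(p);print("side");rep(p,W)
cv2.imwrite("pics/s5.png",cv2.resize(p["image"][170:270,290:420],None,fx=6,fy=6,interpolation=2))
p=capture("scene");W=cloud(p);print("scene");rep(p,W)
E
```

```text
time_s: 4.85
tcp_pos: [0.5344, -0.1008, 0.2281]
ee_rot: [[-0.001, -0.228, -0.974], [0.0, -0.974, 0.228], [-1.0, -0.0, 0.001]]
wrist_force: [-0.6, 1.8, -1.0]
gripper_width: 0.493
wrist
-0.1 -0.06 2408 zmin [0.311 0.313 0.315] a [0.001 0.033]
-0.06 -0.04 1732 zmin [0.316 0.318 0.32 ] a [0.037 0.038]
-0.04 -0.02 6741 zmin [0.241 0.252 0.277] a [-0.008  0.038]
-0.02 -0.005 2253 zmin [0.323 0.325 0.327] a [0.026 0.033]
-0.005 0.005 1521 zmin [0.323 0.325 0.327] a [0.026 0.033]
0.005 0.02 2276 zmin [0.323 0.325 0.327] a [0.026 0.033]
0.02 0.04 6705 zmin [0.241 0.252 0.277] a [-0.008  0.038]
0.04 0.06 1687 zmin [0.316 0.318 0.32 ] a [0.03  0.038]
0.06 0.1 2587 zmin [0.311 0.313 0.315] a [0.001 0.033]
side
-0.1 -0.06 240 zmin [0.31  0.312 0.315] a [-0.038  0.035]
-0.06 -0.04 51 zmin [0.315 0.316 0.319] a [-0.039 -0.029]
-0.04 -0.02 107 zmin [0.241 0.243 0.249] a [-0.038  0.005]
-0.02 -0.005 30 zmin [0.323 0.324 0.326] a [-0.033  0.026]
-0.005 0.005 16 zmin [0.322 0.323 0.325] a [-0.034 -0.028]
0.005 0.02 62 zmin [0.24  0.242 0.248] a [-0.032  0.006]
0.02 0.04 160 zmin [0.24  0.249 0.272] a [-0.038  0.005]
0.04 0.06 19 zmin [0.314 0.316 0.318] a [-0.038 -0.036]
0.06 0.1 88 zmin [0.312 0.314 0.317] a [-0.037 -0.011]
scene
-0.1 -0.06 73 zmin [0.315 0.316 0.318] a [-0.03   0.037]
-0.06 -0.04 29 zmin [0.318 0.32  0.322] a [0.036 0.039]
-0.04 -0.02 204 zmin [0.245 0.249 0.261] a [-0.008  0.038]
-0.02 -0.005 13 zmin [0.325 0.326 0.327] a [0.03  0.034]
0.005 0.02 21 zmin [0.245 0.258 0.266] a [0.008 0.034]
0.02 0.04 106 zmin [0.242 0.249 0.256] a [-0.008  0.039]
0.04 0.06 35 zmin [0.318 0.319 0.321] a [0.006 0.039]
0.06 0.1 49 zmin [0.314 0.316 0.319] a [0.019 0.038]
```

View pics/w3.png

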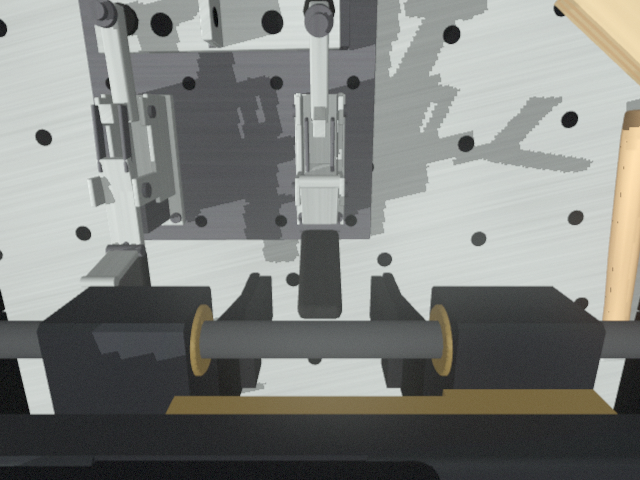

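View pics/s5.png

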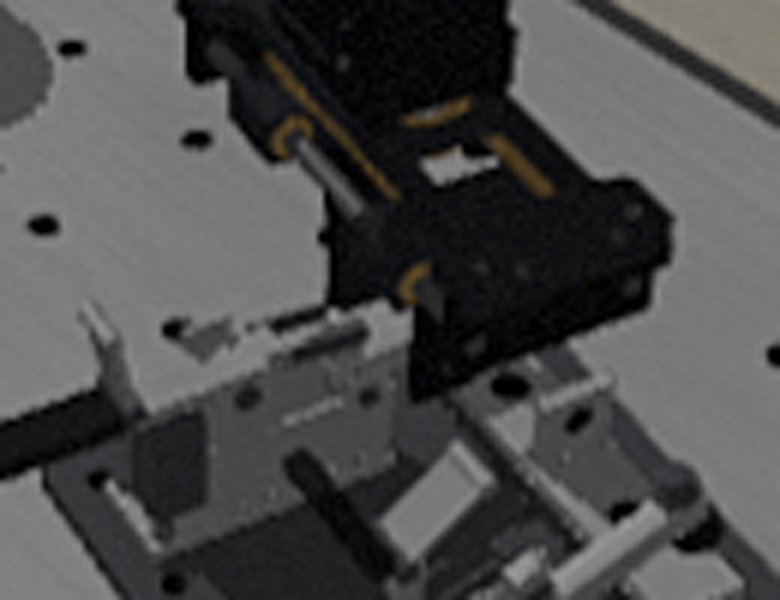

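All three cameras put the fingertips about 13 mm above the reported TCP. By the data they should be 19 mm below it, so the real tool sits about 32 mm further back than stated. The body is offset by the same amount and the lateral position is fine. I'll plan with tip z = TCP z + 0.0125.

```bash
python3 -m creep '[[0,0,0,0,0],[0,0,0,0,0],[0,0,0,0,0],[0,0,0,0,0],[0,0,0,-20,0],[0,0,0,-40,0],[0,0,0,-50,0],[0,0,0,-50,0]]' && python3 - <<'E'
from h import *
p=capture("side")
cv2.imwrite("pics/s6.png",cv2.resize(p["image"][190:290,290:420],None,fx=6,fy=6,interpolation=2))
E
```

```text
time_s: 5.8
tcp_pos: [0.5335, -0.1008, 0.1768]
ee_rot: [[-0.004, -0.228, -0.974], [0.0, -0.974, 0.228], [-1.0, 0.001, 0.004]]
wrist_force: [-0.3, 0.3, 1.3]
gripper_width: 0.005
```

View pics/s6.png

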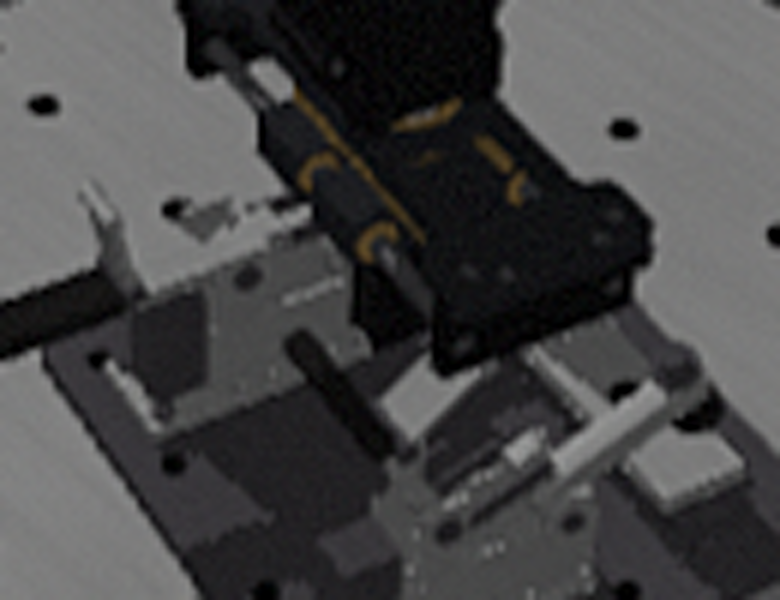

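The fingers, at about (390,300) in the crop, are now on the jaw side of the raised grip at (335,390). I'll start the arc push.

```bash
python3 -m creep '[[0,-6,2,-2,0],[0,-12,3,-4,0],[0,-22,5,-10,0],[0,-32,7,-17,0],[0,-39,9,-23,0],[0,-46,11,-29,0],[0,-52,12,-36,0],[0,-52,12,-36,0]]' && python3 - <<'E'
from h import *
p=capture("side")
cv2.imwrite("pics/s7.png",cv2.resize(p["image"][190:290,270:400],None,fx=6,fy=6,interpolation=2))
E
```

```text
time_s: 6.65
tcp_pos: [0.4814, -0.0886, 0.1415]
ee_rot: [[-0.002, -0.228, -0.974], [0.001, -0.974, 0.228], [-1.0, -0.0, 0.002]]
wrist_force: [1.3, 0.7, 3.7]
gripper_width: 0.004
```

View pics/s7.png

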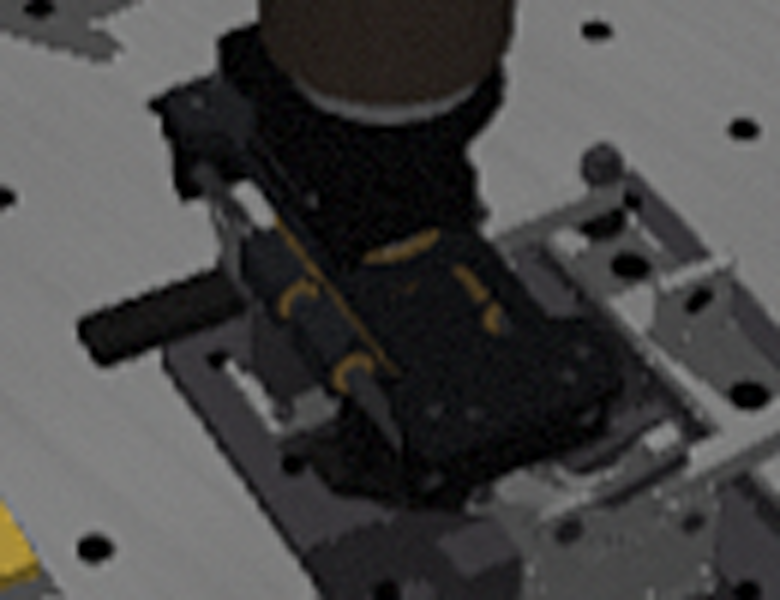

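```bash
python3 -m creep '[[0,-5,1,-8,0],[0,-10,2,-17,0],[0,-14,3,-25,0],[0,-17,4,-34,0],[0,-19,4,-42,0],[0,-21,5,-50,0],[0,-22,5,-56,0],[0,-22,5,-58,0]]'
```

```text
time_s: 7.5
tcp_pos: [0.4588, -0.0839, 0.0827]
ee_rot: [[-0.005, -0.228, -0.974], [-0.0, -0.974, 0.228], [-1.0, 0.001, 0.005]]
wrist_force: [0.2, -0.3, -0.5]
gripper_width: 0.006
```

```bash
python3 -m creep '[[0,0,0,-1,0],[0,0,0,-2,0],[0,0,0,-3,0],[0,0,0,-4,0],[0,0,0,-4,0],[0,0,0,-4,0],[0,0,0,-4,0],[0,0,0,-4,0]]'
```

```text
time_s: 8.3
tcp_pos: [0.4591, -0.0839, 0.0793]
ee_rot: [[-0.004, -0.228, -0.974], [-0.0, -0.974, 0.228], [-1.0, 0.001, 0.004]]
wrist_force: [-1.8, 0.4, 5.7]
gripper_width: 0.006
```

```bash
python3 -m creep '[[0,0,0,30,0],[0,0,0,70,0],[0,0,0,110,0],[0,0,0,130,0],[0,5,30,130,0],[0,15,70,130,0],[0,25,110,130,0],[0,25,130,130,0]]' && python3 - <<'E'
from h import *
p=capture("wrist");cv2.imwrite("pics/w4.png",p["image"])
for t in ["release_a_tip","handle_a_end"]:
    for d in mark_of(p,t)[:3]: print(t,np.round(d["centre"]),round(d["confidence"],2),np.round(world(p,*d["centre"]),4))
p=capture("side")
for t in ["release_a_tip","handle_a_end"]:
    for d in mark_of(p,t)[:3]: print(t,np.round(d["centre"]),round(d["confidence"],2),np.round(world(p,*d["centre"]),4))
cv2.imwrite("pics/s8.png",cv2.resize(p["image"][190:320,270:440],None,fx=4.5,fy=4.5,interpolation=2))
E
```

```text
time_s: 9.1
tcp_pos: [0.485, 0.0486, 0.209]
ee_rot: [[-0.003, -0.226, -0.974], [0.0, -0.974, 0.226], [-1.0, 0.0, 0.003]]
wrist_force: [-0.0, 0.1, 0.3]
gripper_width: 0.006
release_a_tip [280. 173.] 0.63 [0.5315 0.0637 0.1395]
release_a_tip [480.  29.] 0.55 [ 0.5916 -0.095   0.06  ]
handle_a_end [289. 242.] 0.91 [0.4744 0.0764 0.0925]
handle_a_end [281. 170.] 0.71 [0.5331 0.0626 0.14  ]
release_a_tip [303. 223.] 0.53 [0.619  0.1811 0.0018]
handle_a_end [285. 247.] 0.96 [0.4735 0.0712 0.0891]
handle_a_end [244. 186.] 0.23 [0.5608 0.3824 0.0436]
```

View pics/s8.png

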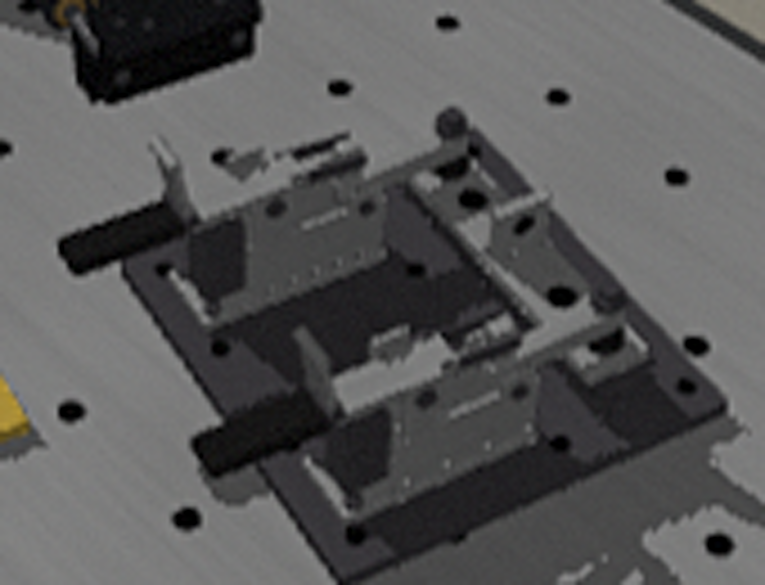

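View pics/w4.png

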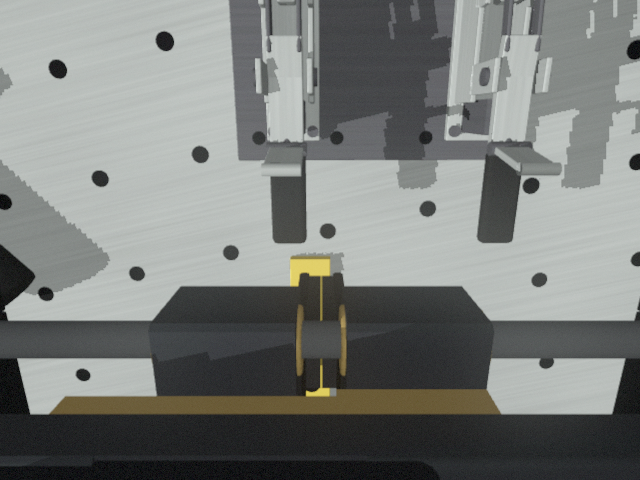

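Handle_b now lies flat with its jaw down on the bracket (crop (260,430) and (610,300)). Clamp_a is unchanged, with its tab at (165,160). Next I go behind the tab.

```bash
python3 -m creep '[[0,8,9,0,0],[0,17,18,0,0],[0,17,18,-30,0],[0,17,18,-60,0],[0,17,18,-85,0],[0,17,18,-95,0],[0,17,18,-95,0],[0,17,18,-95,0]]' && python3 - <<'E'
from h import *
p=capture("side")
cv2.imwrite("pics/s9.png",cv2.resize(p["image"][190:320,240:410],None,fx=4.5,fy=4.5,interpolation=2))
p=capture("scene")
cv2.imwrite("pics/s10.png",cv2.resize(p["image"][190:320,250:420],None,fx=4.5,fy=4.5,interpolation=2))
E
```

```text
time_s: 10.2
tcp_pos: [0.5021, 0.0637, 0.115]
ee_rot: [[-0.002, -0.229, -0.974], [-0.0, -0.974, 0.229], [-1.0, 0.001, 0.002]]
wrist_force: [0.3, -0.5, 0.7]
gripper_width: 0.008
```

View pics/s9.png

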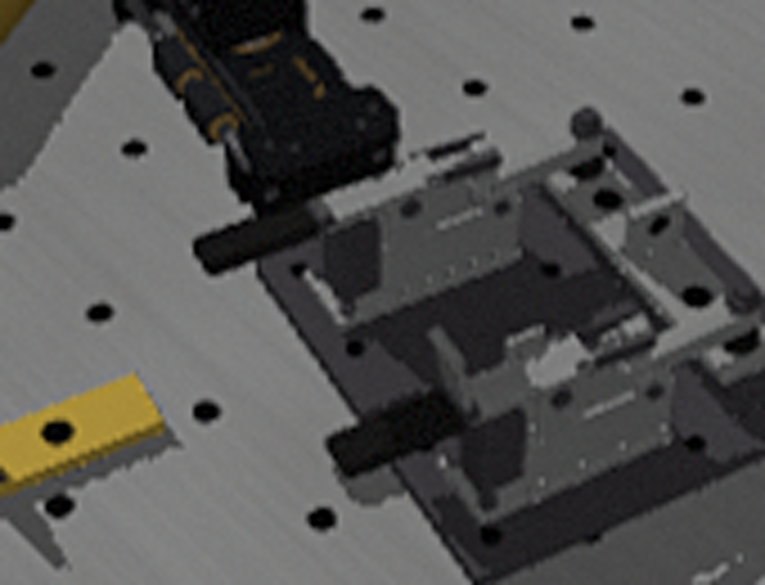

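View pics/s10.png

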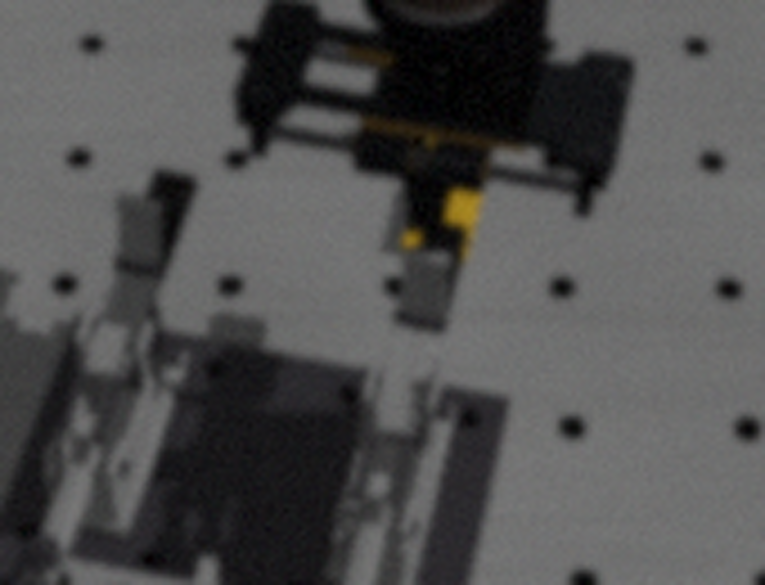

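```bash
python3 -m creep '[[0,12,-3,0,0],[0,19,-4,0,0],[0,24,-5,0,0],[0,28,-6,0,0],[0,32,-7,0,0],[0,36,-8,0,0],[0,36,-8,0,0],[0,36,-8,0,0]]' && python3 - <<'E'
from h import *
p=capture("side")
cv2.imwrite("pics/s11.png",cv2.resize(p["image"][170:300,250:420],None,fx=4.5,fy=4.5,interpolation=2))
E
```

```text
time_s: 11.1
tcp_pos: [0.5394, 0.0559, 0.116]
ee_rot: [[0.001, -0.229, -0.974], [0.001, -0.974, 0.229], [-1.0, -0.001, -0.001]]
wrist_force: [-1.6, -0.8, 7.0]
gripper_width: 0.006
```

View pics/s11.png

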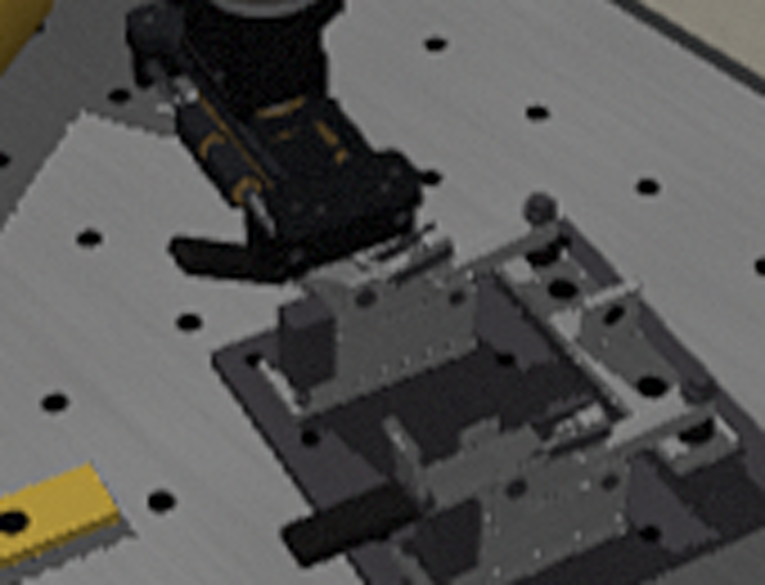

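The handle has sprung up against the fingers (grip at (230,260), with 7 N upward on the tool). I'll back off upwards.

```bash
python3 -m creep '[[0,-2,0,20,0],[0,-3,1,45,0],[0,-5,1,80,0],[0,-5,1,120,0],[0,-5,1,160,0],[0,-5,1,180,0],[0,-5,1,180,0],[0,-5,1,180,0]]' && python3 -m creep '[[0,-20,5,0,0],[0,-50,20,0,0],[0,-85,40,0,0],[0,-100,60,0,0],[0,-100,60,0,0],[0,-100,60,0,0],[0,-100,60,0,0],[0,-100,60,0,0]]' && python3 - <<'E'
from h import *
p=capture("side")
cv2.imwrite("pics/s12.png",cv2.resize(p["image"][170:300,250:420],None,fx=4.5,fy=4.5,interpolation=2))
cv2.imwrite("pics/s12f.png",p["image"])
for t in ["handle_a_end"]:
    for d in mark_of(p,t)[:3]: print(t,np.round(d["centre"]),round(d["confidence"],2),np.round(world(p,*d["centre"]),4))
p=capture("scene")
cv2.imwrite("pics/s13.png",p["image"])
for t in ["handle_a_end","bracket","grinder","offcut","hammer"]:
    for d in mark_of(p,t)[:3]: print(t,np.round(d["centre"]),round(d["confidence"],2),np.round(world(p,*d["centre"]),4))
E
```

```text
time_s: 11.95
tcp_pos: [0.5347, 0.057, 0.2959]
ee_rot: [[0.002, -0.228, -0.974], [0.002, -0.974, 0.228], [-1.0, -0.002, -0.002]]
wrist_force: [1.1, -0.5, -1.7]
gripper_width: 0.008
time_s: 12.75
tcp_pos: [0.4351, 0.1165, 0.2952]
ee_rot: [[0.001, -0.229, -0.973], [0.001, -0.973, 0.23], [-1.0, -0.001, -0.001]]
wrist_force: [0.1, 0.6, 0.4]
gripper_width: 0.008
handle_a_end [309. 207.] 0.78 [0.5379 0.053  0.1923]
handle_a_end [344. 231.] 0.86 [0.3819 0.0654 0.0135]
bracket [295. 328.] 0.76 [ 0.7067 -0.0511  0.0603]
bracket [353. 219.] 0.75 [0.3384 0.0933 0.0147]
grinder [489. 305.] 0.93 [0.6098 0.4204 0.0053]
offcut [148. 308.] 0.58 [ 0.6403 -0.4154  0.0269]
hammer [178. 245.] 0.74 [ 0.4395 -0.3841  0.0207]
hammer [300. 320.] 0.29 [ 0.6786 -0.0435  0.044 ]
```

View pics/s12.png

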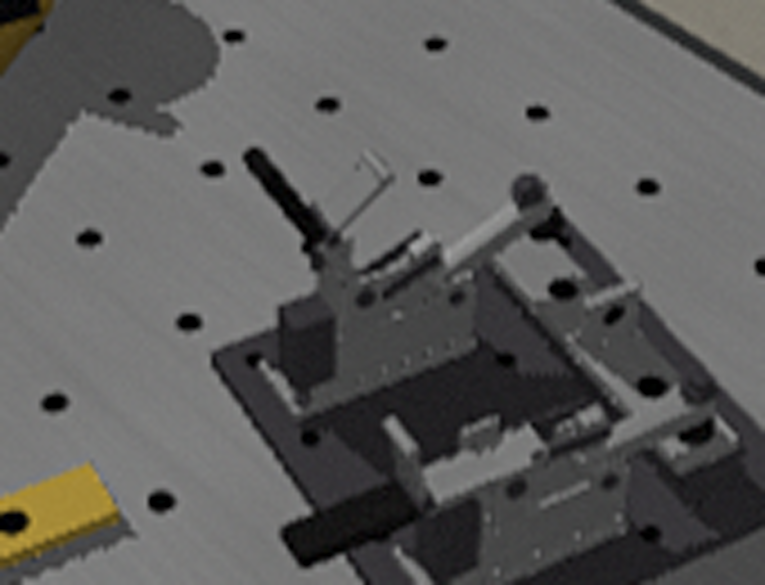

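View pics/s13.png

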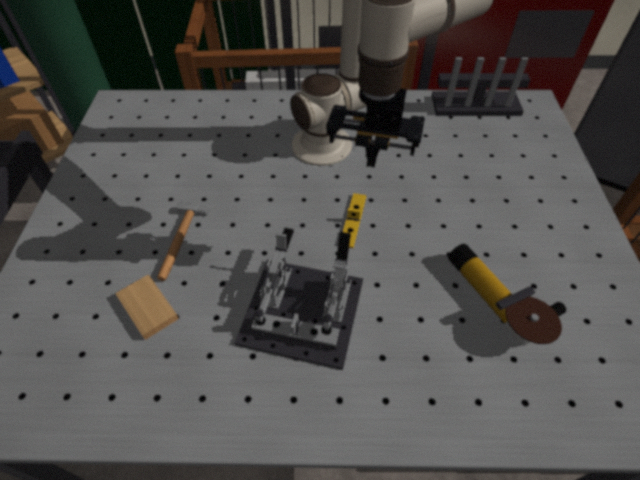

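Clamp_a's handle stands fully open, its end at z = 0.192 (expected 0.194) and its jaw lifted. Clamp_b's handle is still flat, and the bracket and bystanders are where they were.

```bash
python3 -c "from station import *; print(finish_job())"
```

```text
the job is handed in; nothing more can be done
None
```

The job is done and handed in at about 13 s on the robot's clock. I pressed clamp_b's raised handle down in an arc until it snapped over centre, and checked it was against its stop with a light push of about 6 N. Then I flicked clamp_a's release lever towards the jaw and backed off upwards, and its handle sprang wide open.

**Last checks:**
- **Clamp_a:** the handle end is at z ≈ 0.192 m, against 0.194 m expected for fully open, and its jaw is lifted.
- **Clamp_b:** the handle still lies flat with the jaw on the bracket.
- **Bracket and bystanders:** the bracket mark is within about 1 px of where it started. The offcut and hammer are also within 1 px and the grinder within 3 px, which is detector scatter.
- **Forces:** the highest wrist force in the readings at the ends of the moves was about 7 N.

**What disagreed:**
- **Tool length:** all three cameras showed the fingertips about 13 mm above the reported TCP, where the data puts them 19 mm below it. I planned with the measured offset, and the contact height at clamp_b's stop agreed with it.
- **Detections:** the networks gave a few false hits, such as the yellow bar reported as the bracket, and I discarded them by geometry.

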